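# Make up an engine kit and a mounting kit from bench stock

### The arm

A 6-joint arm with a two-finger parallel gripper is mounted at the origin on a cart in front of the work surface, level with it; the furniture and walls round the work are solid. World frame = base frame: x ahead of the robot, y to its left, z up, the work surface at z = 0. Lengths are in mm, angles in rad, forces in N, time in s.
With the tool pointing down it reaches from about 300 to 775 mm from the base axis. Payload 14.6 kg.
Tool frame: the origin (TCP) lies between the finger pads; the fingertips stand manip.tip_reach ahead of it and the grasp point (between the pads) lies 5 mm behind it (manip.tip_reach is the distance from the TCP to the fingertips, in mm); z points along the fingers, y is the line along which they close (so a half turn about z gives the same grasp; the last joint's range is limited). The gripper opens to 94 mm and grips with 3 to 60 N. Pads are 16 mm wide; open, the fingers measure 119 mm over their backs; the gripper's body (75 mm by 177 mm) begins 78 mm behind the grasp point.
Start: joints at [-1.33, 0.3, 1.521, -0, 1.321, -0.067], TCP at [166.622, -524.143, 219.446] pointing down, gripper open.
Joint ranges: [-3.03, 3.03], [-0.79, 2.21], [0.23, 2.52], [-1.04, 4.18], [0, 3.07], [-2.55, 2.55]. Speed limits (rad/s): [2.22, 2.22, 2.57, 3.14, 3.14, 3.14].

### API

Orientations are given as [roll, pitch, yaw] about the fixed x, y, z axes, in that order (R = Rz(yaw) Ry(pitch) Rx(roll)).
In Python, from cell import manip gives the robot as it stands. The module is installed in compiled form; this text tells all that it offers.
- The arm moves only by the shell command python3 -m creep 'ROWS' [FORCE]. ROWS is JSON, a list of rows, each a list of 3 entries, a list of its own where there are three numbers: the opening, from -1 (shut) to 1 (fully open), then the shift along the tool's x, y, z in cm, then the turn about the tool's z in units of 5 degrees (1.0 is 5 degrees). In form: [[grip, [tx, ty, tz], roll], ...]. A call has 1 to 12 rows; each row is the pose to reach, as a shift and turn from the pose commanded when the call began, along the tool's axes at that moment; what a row does not reach only later rows make up. A row lasts 1/10 s, in which the tool goes at most 50 mm and 8.59 degrees, less where a joint would pass 70% of its speed; a pose out of reach is approached as far as the arm can. A call with a gripper value outside its range is refused whole. The fingers move at their own pace and stop on an object; FORCE is the grip in N (left out, the last holds). Time passes only in rows, so rows that repeat a pose let the fingers close. It gives the time, the measured TCP pose, the force, the opening and the grip force at its end, in the units of the state.
- manip.read_state(): the state, without advancing time (a new reading comes with each control period).
- manip.camera(name): name is "scene" or "top"; returns the picture (480x640x3 uint8, red, green, blue); there is no depth.
- manip.camera_params(name): a dict with "fovy" (degrees; the focal length in pixels is half the picture's height over the tangent of half this angle, whatever the lens; pixels are square), "cx", "cy" (the principal point, pixels), "k1" (the pictures are not rectified: a ray, as slopes to the right and down, at radius r is drawn at 1 + k1 r^2 times it, then the intrinsics apply), "origin" and "attitude" of the camera in the world. Camera axes: x right, y down, z forward; pixel columns grow to the right and rows downward; lengths in mm; the calibration is good to about 2 mm. A picture is of the moment at which its call begins. camera_params takes no time and is no camera call.
- manip.sign_off(): hands the job in; it is judged then, once.
The state is a dict: "clock": time; "joints": joint angles; "qd": joint speeds; "effort": joint torques, N m; "eef_pos": TCP position; "eef_rot": TCP orientation; "wrist_force": force on the tool from outside, world axes, zero at the start; "moment": the same for the moment, N m; "finger_gap": finger opening in mm; "finger_force": force on a finger pad.
Only numpy, scipy, OpenCV 4.12 (cv2) and the standard library are available. Lean on these libraries where they do the work, as an engineer would, in place of code of your own. Each camera call takes 0.05 s, during which the arm holds its last target. There are 200 camera calls.

### The job

Make up two kits from the stock lying in front of you. Into the blue tray go the carton of spark plugs and the red screw cap, into the yellow tray the longer of the two hex bolts, the black rubber grommet and the spacer block: lay each squarely on the white patch of its own shape, but push the spacer block, standing upright, right down into the narrow gap between the two dark guides, its ends even with theirs. Leave the shorter bolt and the old spark plug where they lie.

Things in the scene. Friction and masses are not known exactly. Their poses are not given: they have to be found in the camera images.
- blue_tray: Shallow blue tray fixed to the bench, 140 mm (x) by 250 mm (y), walls 16 mm high, floor 4 mm thick; turned at most 0.2 rad. Origin: centre of its underside. White patches on the floor, both at x = 0: oblong, 104 mm along x by 60 mm, centre y = +45 mm, for the carton; round, 38 mm across, centre y = -65 mm, for the red cap.
- yellow_tray: Shallow yellow tray, size, origin and turn as the blue one. At x = 0: oblong white patch, 72 mm along x by 30 mm, centre y = +75 mm, for the long bolt; round one, 36 mm across, centre y = 0, for the grommet; gap for the spacer, centre y = -80 mm: two dark guides, 44 mm long in x, 20 mm apart in y, flared to 27 mm at the top 25 mm above the underside; open ends; bottom is the tray floor.
- plug_carton: Closed white and orange oblong cardboard carton of spark plugs, lying flat, 52 mm (its x) by 96 mm (its y) by 34 mm high. Origin: centre of the underside. 0.24 kg. Lies with its long side within 0.35 rad of the world's x; grasp across the 52 mm.
- red_cap: Red plastic screw cap, a disc 30 mm across and 14 mm high. Origin: centre of the underside.
- long_bolt: Zinc-plated hex bolt, the longer of two, lying on its side within 0.6 rad of the world's x; 64 mm long along its x, head 22 mm across at the -x end, shank 10 to 12 mm thick from x = -21 to +32 mm, its top about 12 mm up. Origin: on the surface under the middle of its length. Grasp the shank across its y, about 5 mm to the head's side of the middle.
- rubber_grommet: Dark grey-black rubber grommet, a round disc 28 mm across and 9 mm high. Origin: centre of the underside.
- spacer: Aluminium spacer block with a red stripe round it, standing upright, turned at most 0.6 rad: 40 mm along its x, 16 mm thick along its y, 46 mm high. Origin: centre of the underside. Grasp its upper part across the 16 mm.
- short_bolt: Zinc-plated hex bolt, the shorter of two, 47 mm long along its x, 18 mm across the head, lying on its side. It stays where it is. Origin: under its middle, on the bench.
- old_plug: Old pale spark plug, 64 mm long along its x, 21 mm thick, lying on its side. It stays where it is. Origin: under its middle, on the bench.

How it is judged:
By the outcome, as a careful person would: the job done as asked, in the order asked, and still so for the second after the job is handed in, with the robot touching nothing.
It also fails if it takes over 136 s, if anything falls off the work surface, if the arm or the gripper's body presses on something with over 40 N, if the wrist force passes 120 N, or if a joint passes its speed limit or range.

## Working session

There is one attempt and no reset: what is moved stays moved. The work goes in short steps, Python scripts to look and compute and a shell command to move; the robot and the scene stay as the last step left them, time stands still between calls to the robot, and variables do not carry over. Pictures are saved under pics/ and viewed, at most 14 in all, crops included, and the job is handed in when it is done.

```bash
ls; mkdir -p pics; python3 - <<'E'
from cell import manip
import cv2
print(manip.read_state(), manip.tip_reach)
for n in("scene","top"):
    print(n,manip.camera_params(n)); cv2.imwrite(f"pics/{n}0.png",manip.camera(n)[:,:,::-1])
E
```

```text
pics
{'clock': 0.0, 'joints': array([-1.32959906e+00,  3.00491006e-01,  1.52161664e+00,  1.46756507e-05,
        1.32071832e+00, -6.66024349e-02]), 'qd': array([-0.00050318,  0.00126387, -0.00025731,  0.00174936,  0.00044059,
       -0.00033312]), 'effort': array([ 3.29821614e-04, -5.31805229e+01, -3.52730477e+01,  7.07738986e-02,
        2.43594573e-02, -9.89643763e-05]), 'eef_pos': array([ 166.56511867, -523.89274836,  218.8603684 ]), 'eef_rot': array([-3.14036303e+00, -9.62637479e-05,  3.07796006e-01]), 'wrist_force': array([ 0.23361737, -0.04186112, -0.08549111]), 'moment': array([-0.03215555,  0.04923341, -0.04355716]), 'finger_force': 0.0, 'finger_gap': 94.15361431204397} 14.0
scene {'fovy': 51.74555344410227, 'cx': 316.6359194081818, 'cy': 237.54778454801118, 'k1': -0.09948333219207205, 'origin': array([-248.01222387,  775.12600137,  696.69366142]), 'attitude': array([-2.11278593,  0.0109844 , -2.37707416])}
top {'fovy': 44.27066221769238, 'cx': 324.1522156895699, 'cy': 235.8293918555886, 'k1': 0.014010690329288584, 'origin': array([ 430.86793528,  -15.524141  , 1361.3033568 ]), 'attitude': array([-3.07647718,  0.00415647, -1.5708989 ])}
```

View pics/top0.png

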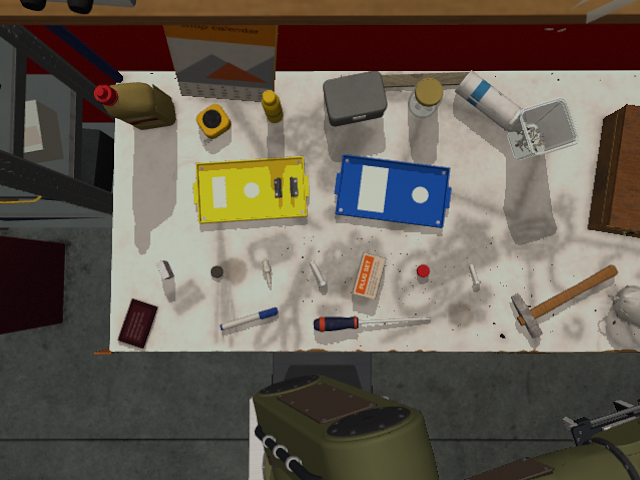

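View pics/scene0.png

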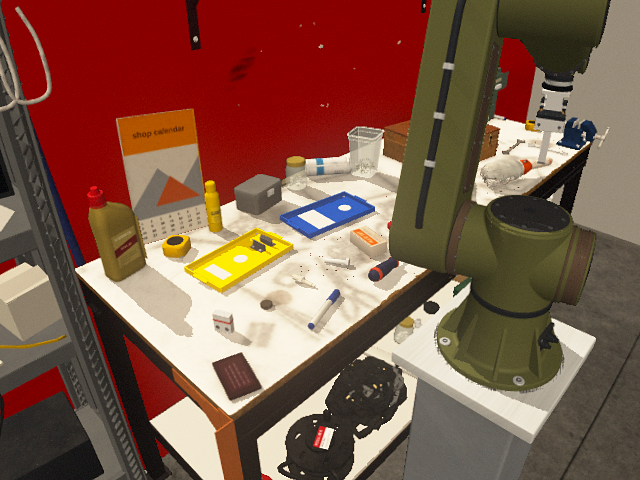

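The top view shows the yellow tray around (251,190) and the blue one around (393,190). The stock row has the spacer at (167,272), grommet (217,271), old plug (267,272), a bolt at (318,275), carton (368,276), cap (423,271) and the other bolt at (474,277). In the scene view the arm hides the cap and one bolt.

```bash
cat > h.py <<'E'
import numpy as np, cv2
from scipy.spatial.transform import Rotation as Ro
from cell import manip
def cam(n):
    p=manip.camera_params(n); f=240/np.tan(np.radians(p['fovy'])/2)
    return p,f,Ro.from_euler('xyz',p['attitude']).as_matrix()
def ray(n,u,v):
    p,f,R=cam(n); d=np.array([(u-p['cx'])/f,(v-p['cy'])/f]); s=d.copy()
    for _ in range(20): s=d/(1+p['k1']*(s@s))
    return p['origin'],R@np.array([*s,1])
def at(n,u,v,z):
    o,d=ray(n,u,v); return o+d*(z-o[2])/d[2]
def proj(n,P):
    p,f,R=cam(n); c=R.T@(np.asarray(P,float)-p['origin']); s=c[:2]/c[2]; s=s*(1+p['k1']*(s@s))
    return s*f+[p['cx'],p['cy']]
def tri(a,b):
    (o1,d1),(o2,d2)=ray('top',*a),ray('scene',*b)
    t=np.linalg.lstsq(np.c_[d1,-d2],o2-o1,rcond=None)[0]; p,q=o1+d1*t[0],o2+d2*t[1]
    return (p+q)/2,np.linalg.norm(p-q)
def crops(img,boxes,s,out):
    # boxes x0,y0,w,h same size; stacked, gridded every 10 px
    o=[]
    for x,y,w,h in boxes:
        c=cv2.resize(img[y:y+h,x:x+w],None,fx=s,fy=s,interpolation=cv2.INTER_CUBIC)
        for i in range(0,w,10): cv2.line(c,(int(i*s),0),(int(i*s),8 if (x+i)%50 else 20),(255,0,255),1)
        for j in range(0,h,10): cv2.line(c,(0,int(j*s)),(8 if (y+j)%50 else 20,int(j*s)),(255,0,255),1)
        o.append(c)
    cv2.imwrite(out,np.vstack(o))
E
python3 - <<'E'
from h import *
t=cv2.imread('pics/top0.png'); s=cv2.imread('pics/scene0.png')
crops(t,[(150,250,175,60),(320,250,175,60)],4.5,'pics/c1.png')
crops(t,[(190,150,130,75),(330,150,130,75)],4,'pics/c2.png')
crops(s,[(180,170,220,150)],3.6,'pics/c3.png')
E
```

```text
(no output)
```

View pics/c1.png

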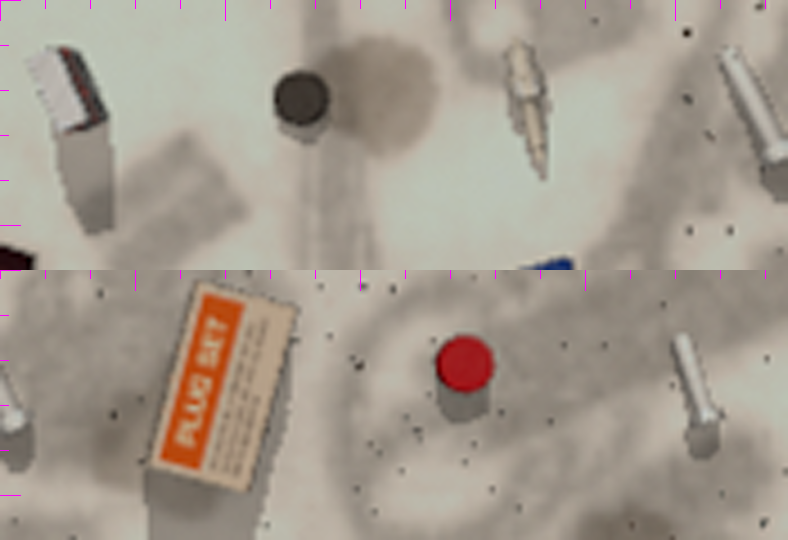

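View pics/c2.png

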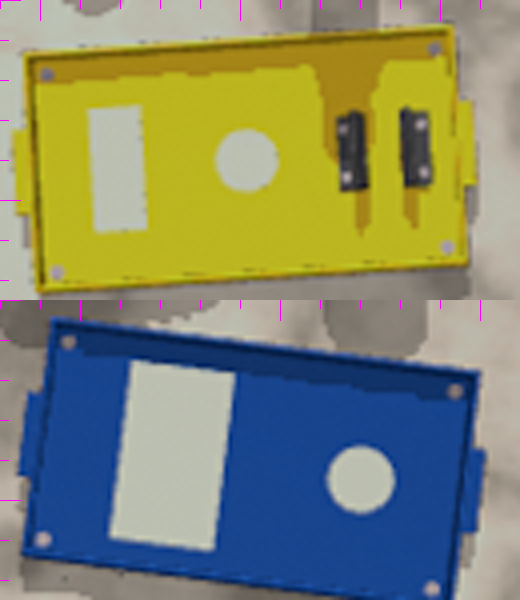

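View pics/c3.png

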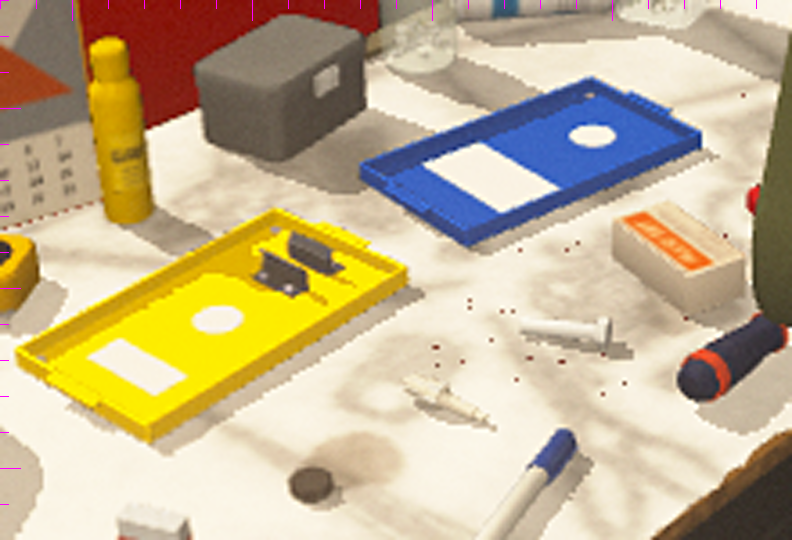

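The crops show the long bolt as the one at top px (318,275), about 68 mm against about 49 mm for the bolt at (474,277), with its head at (325,286). Carton top corners are (365,252), (386,258), (375,299) and (353,293). The spacer's right side face is visible because of parallax. Now I'll fit the poses and overlay them.

```bash
cat > fit.py <<'E'
from h import *
def comps(img,poly,cond,amin):
    m=np.zeros(img.shape[:2],np.uint8); cv2.fillPoly(m,[np.array(poly,np.int32)],255)
    k=4; big=cv2.resize(img,None,fx=k,fy=k,interpolation=cv2.INTER_CUBIC); m=cv2.resize(m,None,fx=k,fy=k,interpolation=0)
    hsv=cv2.cvtColor(big,cv2.COLOR_BGR2HSV); b=(cond(hsv)&(m>0)).astype(np.uint8)
    n,l,st,ce=cv2.connectedComponentsWithStats(b); out=[]
    for i in range(1,n):
        if st[i,4]>amin*k*k:
            c=max(cv2.findContours((l==i).astype(np.uint8),0,1)[0],key=cv2.contourArea)
            out.append(((ce[i]+.5)/k-.5,st[i,4]/k/k,((cv2.boxPoints(cv2.minAreaRect(c))+.5)/k-.5)))
    return out
white=lambda h:(h[...,1]<110)&(h[...,2]>140)
if __name__=="__main__":
    T=cv2.imread('pics/top0.png'); S=cv2.imread('pics/scene0.png')
    P={'Y':([(200,165),(270,163),(270,217),(202,219)],[(195,255),(258,225),(255,265),(225,285)]),
       'B':([(347,165),(444,173),(438,220),(342,212)],[(292,215),(345,195),(372,210),(315,232)])}
    res={}
    for k,(a,b) in P.items():
        ct=sorted(comps(T,a,white,30),key=lambda c:-c[1])[:2]; cs=sorted(comps(S,b,white,30),key=lambda c:-c[1])[:2]
        print(k,[np.r_[c[0],c[1]].round(1) for c in ct],[np.r_[c[0],c[1]].round(1) for c in cs])
        for c,d in zip(ct,cs): print(' tri',*[np.round(x,1) for x in tri(c[0],d[0])],' z4 top',at('top',*c[0],4).round(1),'scene',at('scene',*d[0],4).round(1))
        W=[at('top',*c[0],4) for c in ct]; d=(W[0]-W[1]); print(' sep',np.linalg.norm(d).round(1),'yaw',np.arctan2(-d[0],d[1]).round(3))
    red=lambda h:((h[...,0]<6)|(h[...,0]>172))&(h[...,1]>150)
    dark=lambda h:(h[...,2]<105)
    for nm,poly,cond,z in [('cap',[(410,260),(436,260),(436,285),(410,285)],red,14),('gr',[(208,262),(226,262),(226,278),(208,278)],dark,9)]:
        for c in comps(T,poly,cond,15): print(nm,c[0].round(1),c[1],at('top',*c[0],z).round(1))
    for c in comps(S,[(255,293),(277,293),(277,313),(255,313)],dark,15): print('gr scene',c[0],c[1],tri((216.9,271.8),c[0]))
    C=np.array([at('top',*p,34) for p in [(365.1,252.4),(386.2,258.4),(375.1,299.3),(353.3,292.9)]])
    print('carton',C.mean(0).round(1),[np.linalg.norm(C[i]-C[i-1]).round(1) for i in range(4)]); d=C[0]+C[1]-C[2]-C[3]; print(np.arctan2(d[1],d[0]))
    crops(T,[(150,252,43,56)],9,'a.png');crops(T,[(302,252,43,56)],9,'b.png')
    crops(S,[(205,300,43,56)],9,'c.png');crops(S,[(318,245,43,56)],9,'d.png')
    I=[cv2.imread(x+'.png') for x in 'acbd']; cv2.imwrite('pics/c4.png',cv2.resize(np.vstack([np.hstack(I[:2]),np.hstack(I[2:])]),None,fx=.59,fy=.59,interpolation=cv2.INTER_AREA))
E
python3 fit.py
```

```text
Y [array([218.9, 191.8, 412.8]), array([251.2, 189.7, 193.9])] [array([220.9, 243.9, 197.8]), array([218.6, 271.5, 184.6])]
 tri [610.2 219.2  82.4] 1.1  z4 top [621.6 234.    4. ] scene [719.2 147.9   4. ]
 tri [648.4 183.4 -36.6] 48.6  z4 top [626.7 159.2   4. ] scene [618.6 230.1   4. ]
 sep 75.0 yaw 0.067
B [array([ 372.5,  188.9, 1182.9]), array([419.7, 194.5, 226.8])] [array([315.8, 218.8, 391.1]), array([344.2, 207.4,  67.9])]
 tri [ 627.5 -122.4    5.3] 1.5  z4 top [ 628.3 -122.     4. ] scene [ 628.6 -124.5    4. ]
 tri [ 614.2 -231.4    5.2] 2.0  z4 top [ 615.2 -230.9    4. ] scene [ 615.  -233.8    4. ]
 sep 109.8 yaw -0.119
cap [422.8 270.6] 120.1875 [ 439.3 -234.6   14. ]
gr [216.9 271.6] 130.1875 [437.  235.6   9. ]
gr scene [266.87234043 306.36303191] 23.5 (array([4.35534806e+02, 2.35977721e+02, 5.60652048e-02]), np.float64(3.3213053376799784))
carton [ 427.7 -112.7   34. ] [np.float64(94.6), np.float64(49.2), np.float64(94.9), np.float64(50.8)]
-0.279647197877176
```

View pics/c4.png

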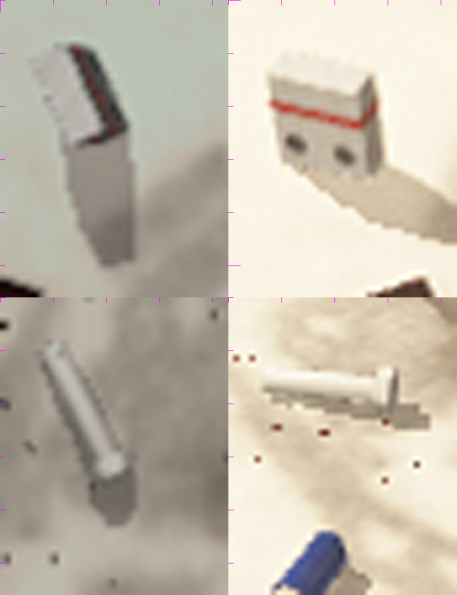

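The spacer's top face corners are at top px (155.6,262.9), (162.4,260.5), (169.8,276.9) and (164.1,279.3), which gives 16 x 40 mm as expected. The long bolt runs from its tip at top (311.5,261) / scene (324.6,260.6) to its head end at top (323.5,285) / scene (349.6,262).

```bash
cat >> h.py <<'E'
def box(x,y,yaw,lx,ly,z0,z1):
    R=Ro.from_euler('z',yaw).as_matrix()
    return [np.array([x,y,0])+R@[sx*lx/2,sy*ly/2,z] for z in(z0,z1) for sx,sy in((-1,-1),(1,-1),(1,1),(-1,1))]
def draw(img,n,P,x0,y0,s,col):
    q=[tuple(((proj(n,p)-[x0,y0]+.5)*s).astype(int)) for p in P]
    for a,b in [(0,1),(1,2),(2,3),(3,0),(4,5),(5,6),(6,7),(7,4),(0,4),(1,5),(2,6),(3,7)]:
        if max(a,b)<len(q): cv2.line(img,q[a],q[b],col,1,cv2.LINE_AA)
E
python3 - <<'E'
from h import *
T=cv2.imread('pics/top0.png'); S=cv2.imread('pics/scene0.png')
C=np.array([at('top',*p,46) for p in [(155.6,262.9),(162.4,260.5),(169.8,276.9),(164.1,279.3)]])
d=C[0]+C[1]-C[2]-C[3]; ys=np.arctan2(d[1],d[0]); print('spacer',C.mean(0).round(1),ys.round(3),[np.linalg.norm(C[i]-C[i-1]).round(1) for i in range(4)])
print('tri spacer corner',tri((155.6,262.9),(219,309.9)),tri((169.8,276.9),(230,318)))
print('bolt tri tip',tri((311.5,261),(324.6,260.6)),'head',tri((323.5,285),(349.6,262)))
a=at('top',311.5,261,7);h=at('top',323.5,285.5,11);d=a-h;yb=np.arctan2(d[1],d[0]);print('bolt',((a+h)/2).round(1),np.linalg.norm(d).round(1),yb.round(3))
print('scene', at('scene',324.6,260.6,6).round(1),at('scene',349.6,262,9).round(1))
print('carton tri',tri((365.1,252.4),(180+662/3.6,170+203/3.6)),tri((353.3,292.9),(350.2,235)))
c=(a+h)/2; u=d/np.linalg.norm(d)
def bb(c,yaw): 
    k=lambda o,lx,ly,z0,z1: box(c[0]+o*np.cos(yaw),c[1]+o*np.sin(yaw),yaw,lx,ly,z0,z1)
    return [k(5.5,53,11,1,12),k(-26.5,11,20,0,20)]
M=[box(*C.mean(0)[:2],ys,40,16,0,46)]+bb(c,yb)+[box(427.7,-112.7,-.28,96,52,0,34),box(437,235.6,0,28,28,0,9),box(439.3,-234.6,0,30,30,0,14)]
out=[]
for n,I,B in(('top',T,[(150,252,50,60),(302,252,50,60),(350,246,50,60)]),('scene',S,[(205,300,50,60),(318,240,50,60),(345,215,50,60)])):
    row=[]
    for x,y,w,hh in B:
        im=cv2.resize(I[y:y+hh,x:x+w],None,fx=5,fy=5,interpolation=cv2.INTER_CUBIC)
        for m in M: draw(im,n,m,x,y,5,(255,0,0))
        row.append(im)
    out.append(np.hstack(row))
cv2.imwrite('pics/ov1.png',np.vstack(out))
E
```

```text
spacer [440.8 348.7  46. ] 0.466 [np.float64(41.4), np.float64(16.0), np.float64(40.3), np.float64(13.6)]
tri spacer corner (array([450.94795334, 356.67033534,  54.24536666]), np.float64(16.007683110460572)) (array([426.31156528, 337.77635447,  33.99607573]), np.float64(3.4641911370342546))
bolt tri tip (array([460.94394127,  18.79807084,   4.67033561]), np.float64(1.1645571655655576)) head (array([404.93875399,  -9.77591217,  11.94430048]), np.float64(4.196002465539942))
bolt [433.4   5.4   9. ] 62.5 0.458
scene [459.1  19.9   6. ] [406.2 -14.5   9. ]
carton tri (array([ 465.32974942, -112.45306127,   47.54634123]), np.float64(36.18140504782209)) (array([409.26705149, -57.0230705 ,  68.35388956]), np.float64(50.34911186542605))
```

View pics/ov1.png

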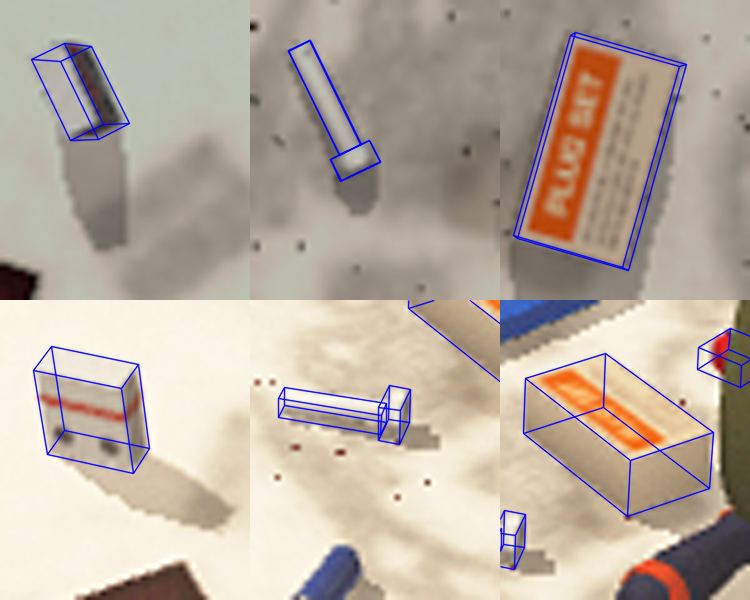

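The overlays fit the top view well, and the scene view agrees to about 2 mm, which confirms the heights and poses. Next comes a helper that gives the shifts in the move units.

```bash
cat > go.py <<'E'
# usage: python3 go.py x,y,z,yaw ...   -> shifts from the present pose in row units
import sys; from h import *
s=manip.read_state(); p=s['eef_pos']; y0=s['eef_rot'][2]
print('t',round(s['clock'],1),'pos',p.round(1),'yaw',round(y0,3),'j',s['joints'].round(2),'gap',round(s['finger_gap'],1))
R=Ro.from_euler('xyz',s['eef_rot']).as_matrix()
for a in sys.argv[1:]:
    x,y,z,w=map(float,a.split(',')); d=R.T@(np.array([x,y,z])-p)/10; dy=(w-y0+np.pi/2)%np.pi-np.pi/2
    print(a,d.round(2),'roll',round(-np.degrees(dy)/5,2))
E
python3 go.py 427.7,-113.7,150,-.28 427.7,-113.7,18,-.28
```

```text
t 0.1 pos [ 166.6 -523.9  218.9] yaw 0.308 j [-1.33  0.3   1.52 -0.    1.32 -0.07] gap 93.9
427.7,-113.7,150,-.28 [ 37.31 -31.18   6.93] roll 6.74
427.7,-113.7,18,-.28 [ 37.31 -31.16  20.13] roll 6.74
```

```bash
python3 -m creep '[[1,[3,-2.5,0.5],0.5],[1,[7,-6,1.2],1.2],[1,[11,-9,2],2],[1,[15,-12.5,2.7],2.7],[1,[19,-16,3.5],3.4],[1,[23,-19,4.2],4.1],[1,[27,-22.5,5],4.8],[1,[31,-26,5.8],5.6],[1,[35,-29,6.5],6.2],[1,[37.3,-31.2,6.9],6.74],[1,[37.3,-31.2,6.9],6.74],[1,[37.3,-31.2,6.9],6.74]]' 25; python3 go.py 427.7,-113.7,50,-.28 427.7,-113.7,18,-.28
```

```text
clock: 1.3
eef_pos: [427.6, -113.0, 150.1]
eef_rot: [3.142, 0.001, -0.277]
wrist_force: [-0.7, 0.4, -0.1]
finger_gap: 93.5
finger_force: 0.0
t 1.3 pos [ 427.6 -113.   150.1] yaw -0.277 j [-0.34  0.14  1.89 -0.    1.11  1.51] gap 93.5
427.7,-113.7,50,-.28 [ 0.04  0.07 10.01] roll 0.03
427.7,-113.7,18,-.28 [ 0.04  0.07 13.21] roll 0.03
```

```bash
python3 -m creep '[[1,[0,0,3],0],[1,[0,0,6],0],[1,[0,0,9],0],[1,[0,0,11],0],[1,[0,0,12.5],0],[1,[0,0,13.2],0],[1,[0,0,13.2],0],[-0.2,[0,0,13.2],0],[-0.2,[0,0,13.2],0],[-0.2,[0,0,13.2],0],[-0.2,[0,0,13.2],0],[-0.2,[0,0,13.2],0]]' 25; python3 go.py 628.3,-123,120,-.119
```

```text
clock: 2.5
eef_pos: [427.7, -113.8, 18.7]
eef_rot: [3.142, -0.0, -0.28]
wrist_force: [-0.3, -0.3, -0.2]
finger_gap: 56.9
finger_force: 0.0
t 2.5 pos [ 427.7 -113.8   18.7] yaw -0.28 j [-0.34  0.36  1.98  0.    0.79  1.51] gap 56.9
628.3,-123,120,-.119 [ 19.54  -4.66 -10.13] roll -1.85
```

```bash
python3 -m creep '[[-0.2,[0,0,0],0],[-0.2,[0,0,0],0],[-0.2,[0,0,0],0],[-0.2,[0,0,-1],0],[-0.2,[0,0,-3],0],[-0.2,[0,0,-6],0],[-0.2,[0,0,-9],0],[-0.2,[0,0,-10],0],[-0.2,[0,0,-10],0]]' 25; python3 go.py 628.3,-123,110,-.119 628.3,-123,22.5,-.119
```

```text
clock: 3.4
eef_pos: [427.9, -114.0, 119.3]
eef_rot: [3.141, -0.002, -0.28]
wrist_force: [0.0, -0.5, -3.8]
finger_gap: 51.9
finger_force: 25.0
t 3.4 pos [ 427.9 -114.   119.3] yaw -0.28 j [-0.34  0.18  1.92 -0.    1.04  1.51] gap 51.9
628.3,-123,110,-.119 [19.5  -4.68  0.97] roll -1.85
628.3,-123,22.5,-.119 [19.49 -4.68  9.72] roll -1.85
```

```bash
python3 -m creep '[[-0.2,[3,-0.7,0],-0.3],[-0.2,[6.5,-1.6,0],-0.6],[-0.2,[10,-2.4,0],-1],[-0.2,[13.5,-3.2,0.5],-1.3],[-0.2,[17,-4.1,1],-1.6],[-0.2,[19.5,-4.7,1],-1.85],[-0.2,[19.5,-4.7,2],-1.85],[-0.2,[19.5,-4.7,4],-1.85],[-0.2,[19.5,-4.7,6],-1.85],[-0.2,[19.5,-4.7,8],-1.85],[-0.2,[19.5,-4.7,9],-1.85],[-0.2,[19.5,-4.7,9],-1.85]]' 25; python3 go.py 628.3,-123,22.5,-.119
```

```text
clock: 4.6
eef_pos: [626.4, -122.3, 25.8]
eef_rot: [-3.141, 0.004, -0.119]
wrist_force: [-0.6, -0.0, -2.5]
finger_gap: 51.6
finger_force: 25.0
t 4.6 pos [ 626.4 -122.3   25.8] yaw -0.119 j [-0.25  0.7   1.4  -0.    1.04  1.44] gap 51.6
628.3,-123,22.5,-.119 [0.2  0.04 0.33] roll -0.0
```

```bash
python3 -m creep '[[-0.2,[0.1,0.05,0.15],0],[-0.2,[0.15,0.05,0.3],0],[-0.2,[0.15,0.05,0.3],0],[-0.2,[0.15,0.05,0.3],0]]' 25; python3 go.py 628.3,-123,22.5,-.119
```

```text
clock: 5.0
eef_pos: [629.6, -123.3, 26.0]
eef_rot: [3.142, -0.001, -0.119]
wrist_force: [-0.5, 0.0, -2.8]
finger_gap: 51.9
finger_force: 25.0
t 5.0 pos [ 629.6 -123.3   26. ] yaw -0.119 j [-0.25  0.71  1.4   0.    1.04  1.44] gap 51.9
628.3,-123,22.5,-.119 [-0.13 -0.01  0.35] roll 0.0
```

```bash
python3 -m creep '[[-0.2,[-0.1,0,0.1],0],[-0.2,[-0.1,0,0.2],0],[-0.2,[-0.1,0,0.3],0],[-0.2,[-0.1,0,0.3],0],[-0.2,[-0.1,0,0.3],0]]' 25; python3 go.py 628.3,-123,22.5,-.119
```

```text
clock: 5.5
eef_pos: [628.5, -123.2, 22.7]
eef_rot: [3.142, -0.0, -0.119]
wrist_force: [-1.9, -0.3, 1.9]
finger_gap: 52.1
finger_force: 25.0
t 5.5 pos [ 628.5 -123.2   22.7] yaw -0.119 j [-0.25  0.71  1.4   0.    1.03  1.44] gap 52.1
628.3,-123,22.5,-.119 [-0.02 -0.01  0.02] roll 0.0
```

```bash
python3 -m creep '[[0.4,[0,0,0],0],[0.4,[0,0,0],0],[0.4,[0,0,0],0],[0.4,[0,0,-1],0],[0.4,[0,0,-3],0],[0.4,[0,0,-6],0],[0.4,[0,0,-10],0],[0,[0,0,-12],0]]' 25; python3 go.py 439.3,-235.6,120,0.3 ; python3 go.py 439.3,-235.6,16,0.3
```

```text
clock: 6.3
eef_pos: [629.3, -123.4, 146.9]
eef_rot: [3.141, -0.005, -0.119]
wrist_force: [0.2, -0.8, 1.0]
finger_gap: 60.7
finger_force: 0.0
t 6.3 pos [ 629.3 -123.4  146.9] yaw -0.119 j [-0.25  0.56  1.32 -0.    1.25  1.44] gap 60.7
439.3,-235.6,120,0.3 [-17.55  13.4    2.62] roll -4.8
t 6.3 pos [ 629.3 -123.4  146.9] yaw -0.119 j [-0.25  0.56  1.32 -0.    1.25  1.44] gap 60.7
439.3,-235.6,16,0.3 [-17.6   13.39  13.02] roll -4.8
```

```bash
python3 -m creep '[[0.2,[-3,2.3,0],0],[0.2,[-6,4.6,0.5],0],[0.2,[-9,6.9,1],0],[0.2,[-12,9.2,2],0],[0.2,[-15,11.5,4],0],[0.2,[-17.6,13.4,6],0],[0.2,[-17.6,13.4,8],0],[0.2,[-17.6,13.4,8],0],[0.2,[-17.6,13.4,8],0]]' 15; python3 go.py 439.3,-235.6,16,-.119; python3 - <<'E'
from h import *
for n in("top","scene"): cv2.imwrite(f"pics/{n}1.png",manip.camera(n)[:,:,::-1])
T=cv2.imread('pics/top1.png');S=cv2.imread('pics/scene1.png')
a=cv2.resize(T[150:285,330:460],None,fx=3,fy=3,interpolation=2)
b=cv2.resize(S[150:285,280:410],None,fx=3,fy=3,interpolation=2)
bx=box(628.5,-123.2,-.119,96,52,4,38);draw(a,'top',bx,330,150,3,(255,0,255));draw(b,'scene',bx,280,150,3,(255,0,255))
cv2.imwrite('pics/v1.png',np.hstack([a,b]))
E
```

```text
clock: 7.2
eef_pos: [438.3, -235.4, 63.4]
eef_rot: [3.141, -0.001, -0.119]
wrist_force: [1.2, -1.5, 1.1]
finger_gap: 56.2
finger_force: 0.0
t 7.2 pos [ 438.3 -235.4   63.4] yaw -0.119 j [-0.57  0.38  1.82  0.    0.94  1.12] gap 56.2
439.3,-235.6,16,-.119 [0.1  0.01 4.74] roll 0.0
```

View pics/v1.png

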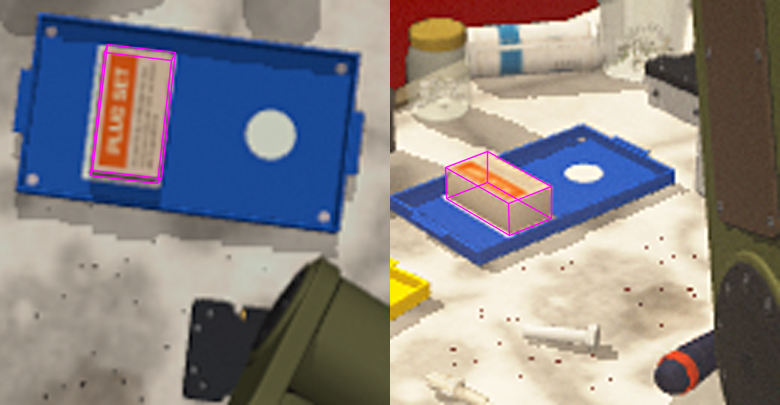

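Carton lies squarely on its patch, at (133,117) in the left crop, and matches the commanded outline to within about 1 mm, so the top camera bias is about -1 mm in y. Now the cap.

```bash
python3 -m creep '[[0.2,[0.1,0,1.5],0],[0.2,[0.1,0,3],0],[0.2,[0.1,0,4],0],[0.2,[0.1,0,4.7],0],[0.2,[0.1,0,4.7],0],[-0.5,[0.1,0,4.7],0],[-0.5,[0.1,0,4.7],0],[-0.5,[0.1,0,4.7],0],[-0.5,[0.1,0,4.7],0],[-0.5,[0.1,0,4.7],0],[-0.5,[0.1,0,4.7],0]]' 15; python3 go.py 615.2,-232,80,-.119
```

```text
clock: 8.4
eef_pos: [438.9, -235.6, 15.8]
eef_rot: [3.141, -0.001, -0.119]
wrist_force: [-0.9, -0.3, 4.8]
finger_gap: 29.4
finger_force: 15.0
t 8.4 pos [ 438.9 -235.6   15.8] yaw -0.119 j [-0.57  0.46  1.83 -0.    0.84  1.12] gap 29.4
615.2,-232,80,-.119 [17.46 -2.44 -6.41] roll 0.0
```

```bash
python3 -m creep '[[-0.5,[0,0,-2],0],[-0.5,[0,0,-5],0],[-0.5,[2,-0.3,-7],0],[-0.5,[5,-0.7,-7],0],[-0.5,[8.5,-1.2,-7],0],[-0.5,[12,-1.7,-7],0],[-0.5,[15,-2.1,-7],0],[-0.5,[17.2,-2.4,-7],0],[-0.5,[17.5,-2.4,-6],0],[-0.5,[17.5,-2.4,-4],0],[-0.5,[17.5,-2.4,-2],0],[-0.5,[17.5,-2.4,-2],0]]' 15;  python3 -m creep '[[-0.5,[0,0,0],0],[-0.5,[0,0,0],0],[-0.5,[0,0,0],0]]'; python3 go.py 615.2,-232,20.5,-.119
```

```text
clock: 9.6
eef_pos: [613.0, -231.8, 31.9]
eef_rot: [-3.14, 0.006, -0.119]
wrist_force: [-0.2, 0.4, -0.4]
finger_gap: 29.8
finger_force: 15.0
clock: 9.9
eef_pos: [615.6, -232.6, 36.6]
eef_rot: [3.141, -0.001, -0.119]
wrist_force: [-0.9, -0.4, -0.5]
finger_gap: 29.3
finger_force: 15.0
t 9.9 pos [ 615.6 -232.6   36.6] yaw -0.119 j [-0.42  0.72  1.34  0.    1.08  1.27] gap 29.3
615.2,-232,20.5,-.119 [-0.05 -0.06  1.61] roll 0.0
```

```bash
python3 -m creep '[[-0.5,[-0.05,-0.05,0.6],0],[-0.5,[-0.05,-0.05,1.1],0],[-0.5,[-0.05,-0.05,1.4],0],[-0.5,[-0.05,-0.05,1.6],0],[-0.5,[-0.05,-0.05,1.6],0],[-0.5,[-0.05,-0.05,1.6],0],[-0.5,[-0.05,-0.05,1.6],0]]' 15; python3 go.py 615.2,-232,20,-.119
```

```text
clock: 10.6
eef_pos: [615.0, -231.8, 19.7]
eef_rot: [-3.142, -0.0, -0.119]
wrist_force: [-2.1, 2.8, 6.5]
finger_gap: 29.7
finger_force: 15.0
t 10.6 pos [ 615.  -231.8   19.7] yaw -0.119 j [-0.42  0.74  1.34  0.    1.05  1.27] gap 29.7
615.2,-232,20,-.119 [ 0.02  0.02 -0.03] roll 0.0
```

```bash
python3 -m creep '[[0,[0,0,0],0],[0,[0,0,0],0],[0,[0,0,-1],0],[0,[0,0,-3],0],[0,[0,0,-6],0],[0,[0,0,-9],0],[0,[0,0,-12],0],[0,[0,0,-12],0],[0,[0,0,-12],0]]' 15; python3 go.py 428.9,2.4,80,.458
```

```text
clock: 11.5
eef_pos: [615.0, -231.9, 140.1]
eef_rot: [3.141, -0.001, -0.119]
wrist_force: [0.0, 0.2, -0.3]
finger_gap: 46.8
finger_force: 0.0
t 11.5 pos [ 615.  -231.9  140.1] yaw -0.119 j [-0.42  0.61  1.27 -0.    1.26  1.27] gap 46.8
428.9,2.4,80,.458 [-21.26 -21.05   5.98] roll -6.61
```

```bash
python3 -m creep '[[0,[-2,-2,0],-0.5],[0,[-4.5,-4.5,0],-1.2],[0,[-7,-7,0],-2],[0,[-9.5,-9.5,0.5],-2.8],[0,[-12,-12,1],-3.6],[0,[-14.5,-14.5,2],-4.4],[0,[-17,-17,3],-5.2],[0,[-19.5,-19.5,4],-6],[0,[-21.2,-21,5],-6.6],[0,[-21.2,-21,6],-6.6],[0,[-21.2,-21,6],-6.6],[0,[-21.2,-21,6],-6.6]]' 20; python3 go.py 428.9,2.4,16.5,.458;  python3 - <<'E'
from h import *
for n in("top","scene"): cv2.imwrite(f"pics/{n}2.png",manip.camera(n)[:,:,::-1])
T=cv2.imread('pics/top2.png');S=cv2.imread('pics/scene2.png')
a=cv2.resize(T[150:280,330:460],None,fx=3,fy=3,interpolation=2)
b=cv2.resize(S[190:320,290:420],None,fx=3,fy=3,interpolation=2)
draw(a,'top',box(615,-231.8,-.119,30,30,4,18),330,150,3,(255,0,255))
cv2.imwrite('pics/v2.png',np.hstack([a,b]))
E
```

```text
clock: 12.7
eef_pos: [429.7, 1.3, 79.3]
eef_rot: [-3.141, 0.001, 0.456]
wrist_force: [0.4, -1.0, -0.2]
finger_gap: 47.0
finger_force: 0.0
t 12.7 pos [429.7   1.3  79.3] yaw 0.456 j [-0.08  0.22  1.99 -0.    0.93  1.03] gap 47.0
428.9,2.4,16.5,.458 [-0.02 -0.13  6.28] roll -0.03
```

View pics/v2.png

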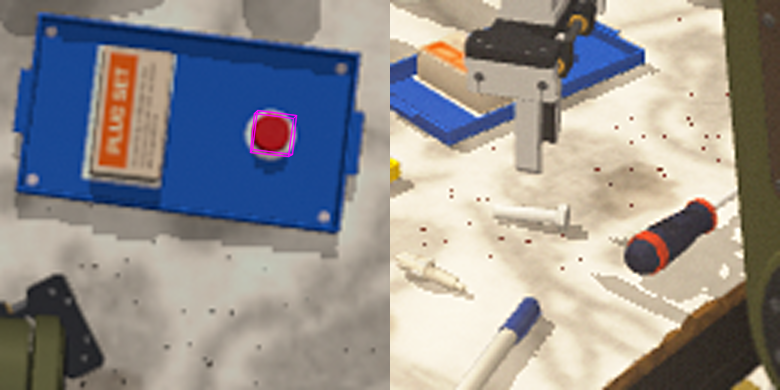

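The cap sits centred on its round patch at (271,133) in the left crop. The gripper is above the long bolt.

```bash
python3 -m creep '[[0,[0,-0.1,2],0],[0,[0,-0.1,4],0],[0,[0,-0.1,5.3],0],[0,[0,-0.1,6.2],0],[0,[0,-0.1,6.2],0],[-0.9,[0,-0.1,6.25],0],[-0.9,[0,-0.1,6.25],0],[-0.9,[0,-0.1,6.25],0],[-0.9,[0,-0.1,6.25],0],[-0.9,[0,-0.1,6.25],0],[-0.9,[0,-0.1,6.25],0],[-0.9,[0,-0.1,6.25],0]]' 20; python3 go.py 428.9,2.4,90,.458 616.6,232.9,90,.067
```

```text
clock: 14.0
eef_pos: [429.0, 2.7, 17.1]
eef_rot: [3.141, -0.0, 0.457]
wrist_force: [-0.9, 0.5, 4.1]
finger_gap: 9.3
finger_force: 20.0
t 14.0 pos [429.    2.7  17.1] yaw 0.457 j [-0.08  0.34  2.02 -0.    0.78  1.03] gap 9.3
428.9,2.4,90,.458 [-0.02  0.03 -7.29] roll -0.01
616.6,232.9,90,.067 [ 26.99 -12.37  -7.28] roll 4.47
```

```bash
python3 -m creep '[[-0.9,[0,0,-2],0],[-0.9,[0,0,-5],0],[-0.9,[1.5,-0.7,-7.5],0.2],[-0.9,[4.5,-2,-8],0.7],[-0.9,[8,-3.6,-8],1.3],[-0.9,[11.5,-5.2,-8],1.9],[-0.9,[15,-6.8,-8],2.5],[-0.9,[18.5,-8.4,-8],3.1],[-0.9,[22,-10,-8],3.7],[-0.9,[25,-11.4,-8],4.2],[-0.9,[27,-12.4,-7.5],4.47],[-0.9,[27,-12.4,-7],4.47]]' 20; python3 -m creep '[[-0.9,[0,0,1],0],[-0.9,[0,0,2],0],[-0.9,[0,0,3],0],[-0.9,[0,0,4],0],[-0.9,[0,0,4.5],0],[-0.9,[0,0,4.5],0],[-0.9,[0,0,4.5],0]]' ; python3 go.py 616.6,232.9,21,.067
```

```text
clock: 15.2
eef_pos: [617.0, 235.1, 86.0]
eef_rot: [-3.141, 0.0, 0.068]
wrist_force: [0.0, -0.5, 0.2]
finger_gap: 9.2
finger_force: 20.0
clock: 15.9
eef_pos: [616.6, 233.2, 42.2]
eef_rot: [-3.142, -0.0, 0.067]
wrist_force: [0.8, 0.1, -1.0]
finger_gap: 9.2
finger_force: 20.0
t 15.9 pos [616.6 233.2  42.2] yaw 0.067 j [ 0.31  0.72  1.33 -0.    1.09  1.81] gap 9.2
616.6,232.9,21,.067 [-0.    0.03  2.12] roll -0.0
```

```bash
python3 -m creep '[[-0.9,[0,0,0.8],0],[-0.9,[0,0,1.5],0],[-0.9,[0,0,1.9],0],[-0.9,[0,0,2.1],0],[-0.9,[0,0,2.1],0],[-0.9,[0,0,2.1],0]]' ; python3 go.py 616.6,232.9,21,.067
```

```text
clock: 16.5
eef_pos: [616.3, 233.2, 21.2]
eef_rot: [3.142, 0.0, 0.067]
wrist_force: [-3.7, -0.3, 4.9]
finger_gap: 8.7
finger_force: 20.0
t 16.5 pos [616.3 233.2  21.2] yaw 0.067 j [0.31 0.75 1.34 0.   1.06 1.81] gap 8.7
616.6,232.9,21,.067 [0.02 0.03 0.02] roll 0.0
```

Contact felt. Release, rise, and go above the grommet.

```bash
python3 -m creep '[[-0.3,[0,0,0],0],[-0.3,[0,0,0],0],[-0.3,[0,0,0],0],[-0.1,[0,0,-1],0],[0,[0,0,-3],0],[0,[0,0,-6],0],[0,[0,0,-9],0],[0,[0,0,-11],0],[0,[0,0,-11],0]]' 12; python3 go.py 437,234.8,80,.067
```

```text
clock: 17.4
eef_pos: [617.7, 233.6, 134.9]
eef_rot: [-3.14, -0.006, 0.067]
wrist_force: [0.1, 0.6, 0.9]
finger_gap: 46.9
finger_force: 0.0
t 17.4 pos [617.7 233.6 134.9] yaw 0.067 j [0.31 0.61 1.27 0.   1.25 1.81] gap 46.9
437,234.8,80,.067 [-18.05  -1.32   5.39] roll -0.0
```

```bash
python3 -m creep '[[0,[-2.5,-0.2,0],0],[0,[-5.5,-0.4,0],0],[0,[-9,-0.7,1],0],[0,[-12.5,-0.9,2],0],[0,[-16,-1.2,3.5],0],[0,[-18,-1.3,4.5],0],[0,[-18,-1.3,5.4],0],[0,[-18,-1.3,5.4],0],[0,[-18,-1.3,5.4],0]]' 12; python3 go.py 437,234.8,15.7,.067;  python3 - <<'E'
from h import *
for n in("top","scene"): cv2.imwrite(f"pics/{n}3.png",manip.camera(n)[:,:,::-1])
T=cv2.imread('pics/top3.png');S=cv2.imread('pics/scene3.png')
a=cv2.resize(T[150:230,190:320],None,fx=4,fy=4,interpolation=2)
b=cv2.resize(S[215:295,185:315],None,fx=4,fy=4,interpolation=2)
cv2.imwrite('pics/v3.png',np.vstack([a,b])[:,:520])
E
```

```text
clock: 18.3
eef_pos: [436.9, 234.1, 77.0]
eef_rot: [-3.142, -0.0, 0.067]
wrist_force: [0.7, 0.4, 0.5]
finger_gap: 47.0
finger_force: 0.0
t 18.3 pos [436.9 234.1  77. ] yaw 0.067 j [ 0.42  0.35  1.81 -0.    0.97  1.92] gap 47.0
437,234.8,15.7,.067 [ 0.01 -0.07  6.13] roll -0.01
```

View pics/v3.png

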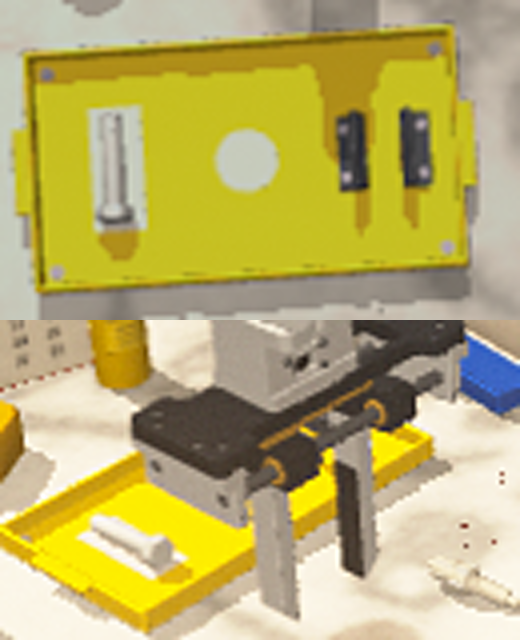

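The bolt lies along the centre of its patch, tip at (110,115) and head at (116,215) against a patch centre of (118,169), once parallax is allowed for. Grommet next.

```bash
python3 -m creep '[[0,[0,-0.05,2],0],[0,[0,-0.05,4],0],[0,[0,-0.05,5.3],0],[0,[0,-0.05,6],0],[0,[0,-0.05,6.1],0],[-0.6,[0,-0.05,6.1],0],[-0.6,[0,-0.05,6.1],0],[-0.6,[0,-0.05,6.1],0],[-0.6,[0,-0.05,6.1],0],[-0.6,[0,-0.05,6.1],0],[-0.6,[0,-0.05,6.1],0]]' 12; python3 go.py 626.7,158.4,80,.067
```

```text
clock: 19.5
eef_pos: [436.3, 234.7, 16.5]
eef_rot: [-3.141, -0.001, 0.067]
wrist_force: [-0.6, -0.6, 6.3]
finger_gap: 27.2
finger_force: 12.0
t 19.5 pos [436.3 234.7  16.5] yaw 0.067 j [ 0.42  0.46  1.84 -0.    0.84  1.92] gap 27.2
626.7,158.4,80,.067 [18.49  8.89 -6.33] roll -0.0
```

```bash
python3 -m creep '[[-0.6,[0,0,-2],0],[-0.6,[0,0,-5],0],[-0.6,[2,1,-7],0],[-0.6,[5,2.4,-7],0],[-0.6,[8.5,4.1,-7],0],[-0.6,[12,5.8,-7],0],[-0.6,[15,7.2,-7],0],[-0.6,[17.5,8.4,-7],0],[-0.6,[18.5,8.9,-6],0],[-0.6,[18.5,8.9,-4],0],[-0.6,[18.5,8.9,-2],0],[-0.6,[18.5,8.9,-2],0]]';  python3 -m creep '[[-0.6,[0,0,0],0],[-0.6,[0,0,0],0],[-0.6,[0,0,0],0]]'; python3 go.py 626.7,158.4,20.5,.067
```

```text
clock: 20.7
eef_pos: [625.0, 157.8, 33.1]
eef_rot: [3.141, 0.005, 0.067]
wrist_force: [-0.8, 0.4, -0.1]
finger_gap: 27.5
finger_force: 12.0
clock: 21.0
eef_pos: [627.0, 158.3, 37.2]
eef_rot: [-3.141, -0.002, 0.067]
wrist_force: [-0.0, 0.4, -0.6]
finger_gap: 27.2
finger_force: 12.0
t 21.0 pos [627.  158.3  37.2] yaw 0.067 j [ 0.19  0.7   1.38 -0.    1.06  1.69] gap 27.2
626.7,158.4,20.5,.067 [-0.03 -0.01  1.67] roll 0.0
```

```bash
python3 -m creep '[[-0.6,[0,0,0.6],0],[-0.6,[0,0,1.1],0],[-0.6,[0,0,1.4],0],[-0.6,[0,0,1.6],0],[-0.6,[0,0,1.65],0],[-0.6,[0,0,1.65],0],[-0.6,[0,0,1.65],0],[-0.2,[0,0,1.65],0],[-0.2,[0,0,1.65],0],[-0.2,[0,0,1.65],0]]'; python3 go.py 626.7,158.4,20.5,.067
```

```text
clock: 22.0
eef_pos: [626.4, 158.2, 19.2]
eef_rot: [3.142, 0.0, 0.067]
wrist_force: [-0.4, -0.1, -0.1]
finger_gap: 37.6
finger_force: 0.0
t 22.0 pos [626.4 158.2  19.2] yaw 0.067 j [ 0.19  0.72  1.38 -0.    1.04  1.69] gap 37.6
626.7,158.4,20.5,.067 [ 0.03 -0.02 -0.13] roll -0.0
```

```bash
python3 -m creep '[[-0.2,[0,0,-0.5],0],[-0.2,[0,0,-2],0],[-0.2,[0,0,-5],0],[-0.2,[0,0,-8],0],[-0.2,[0,0,-11],0],[-0.2,[0,0,-12],0],[-0.2,[0,0,-12],0]]' 30; python3 go.py 440.8,347.8,100,.466
```

```text
clock: 22.7
eef_pos: [627.1, 158.3, 141.4]
eef_rot: [-3.141, -0.003, 0.067]
wrist_force: [0.7, -0.9, -0.3]
finger_gap: 37.3
finger_force: 0.0
t 22.7 pos [627.1 158.3 141.4] yaw 0.067 j [ 0.19  0.58  1.31 -0.    1.25  1.69] gap 37.3
440.8,347.8,100,.466 [-17.33 -20.15   4.1 ] roll -4.57
```

```bash
python3 -m creep '[[0,[-2,-2.3,0],-0.5],[0,[-4.5,-5.2,0],-1.1],[0,[-7,-8.1,0],-1.8],[0,[-9.5,-11,0],-2.5],[0,[-12,-13.9,0.5],-3.1],[0,[-14.5,-16.8,1.5],-3.8],[0,[-17,-19.7,2.5],-4.4],[0,[-17.3,-20.1,4],-4.57],[0,[-17.3,-20.1,4],-4.57],[0,[-17.3,-20.1,4],-4.57],[0,[-17.3,-20.1,4],-4.57]]' 30; python3 go.py 440.8,347.8,39,.466;  python3 - <<'E'
from h import *
for n in("top","scene"): cv2.imwrite(f"pics/{n}4.png",manip.camera(n)[:,:,::-1])
T=cv2.imread('pics/top4.png');S=cv2.imread('pics/scene4.png')
a=cv2.resize(T[150:230,190:320],None,fx=4,fy=4,interpolation=2)
b=cv2.resize(S[270:350,165:295],None,fx=4,fy=4,interpolation=2)
cv2.imwrite('pics/v4.png',np.vstack([a,b]))
E
```

```text
clock: 23.8
eef_pos: [441.1, 346.6, 99.7]
eef_rot: [3.142, -0.0, 0.464]
wrist_force: [0.0, -1.5, 0.2]
finger_gap: 46.9
finger_force: 0.0
t 23.8 pos [441.1 346.6  99.7] yaw 0.464 j [ 0.6   0.45  1.61 -0.    1.08  1.71] gap 46.9
440.8,347.8,39,.466 [ 0.03 -0.12  6.07] roll -0.02
```

View pics/v4.png

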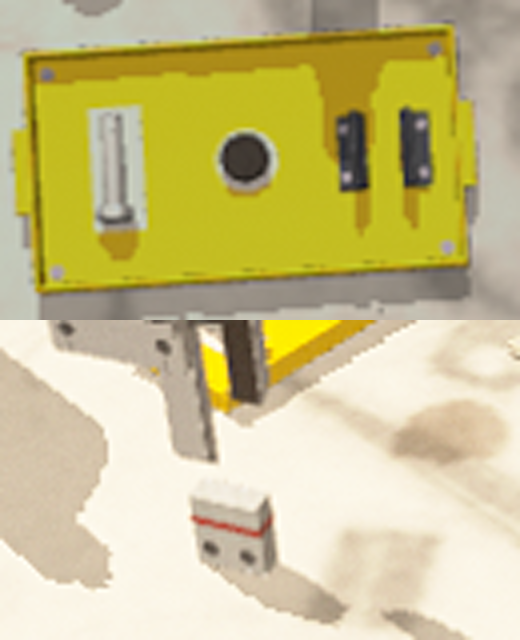

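The grommet is centred on its patch at (245,159). In the crop the guides are centred at about (385,148). The gripper is above the spacer.

```bash
python3 -m creep '[[0,[0,-0.1,1.5],0],[0,[0,-0.1,3],0],[0,[0,-0.1,4.5],0],[0,[0,-0.1,5.6],0],[0,[0,-0.1,6.05],0],[0,[0,-0.1,6.05],0],[-0.85,[0,-0.1,6.05],0],[-0.85,[0,-0.1,6.05],0],[-0.85,[0,-0.1,6.05],0],[-0.85,[0,-0.1,6.05],0],[-0.85,[0,-0.1,6.05],0],[-0.85,[0,-0.1,6.05],0]]' 30; python3 go.py 632.1,78.6,100,.067; python3 -c "
from h import *
for z in(4,15,25): print(at('top',285.9,186.6,z))
for P in [(632.1,78.6,25)]: print(proj('top',P),proj('scene',P))"
```

```text
clock: 25.1
eef_pos: [440.1, 348.1, 39.2]
eef_rot: [-3.142, -0.0, 0.466]
wrist_force: [-0.4, 0.2, 3.2]
finger_gap: 15.7
finger_force: 30.0
t 25.1 pos [440.1 348.1  39.2] yaw 0.466 j [ 0.6   0.54  1.65 -0.    0.96  1.71] gap 15.7
632.1,78.6,100,.067 [ 5.05 32.7  -6.08] roll 4.57
[633.77879274  78.77671096   4.        ]
[632.13434132  78.01246812  15.        ]
[630.63938548  77.3177019   25.        ]
[285.34084799 185.96512451] [261.24715074 238.79171649]
```

```bash
python3 -m creep '[[-0.85,[0,0,-2],0],[-0.85,[0,0,-4.5],0],[-0.85,[0,1,-7],0],[-0.85,[0.5,4,-7.5],0.5],[-0.85,[1.2,8,-7.5],1.1],[-0.85,[1.8,12,-7.5],1.7],[-0.85,[2.5,16,-7.5],2.3],[-0.85,[3.1,20,-7.5],2.9],[-0.85,[3.7,24,-7.5],3.5],[-0.85,[4.3,28,-7.5],4.1],[-0.85,[4.9,31.5,-7.5],4.5],[-0.85,[5,32.7,-7.5],4.57]]' 30; python3 -m creep '[[-0.85,[0,0,1],0],[-0.85,[0,0,2],0],[-0.85,[0,0,3],0],[-0.85,[0,0,3],0],[-0.85,[0,0,3],0],[-0.85,[0,0,3],0]]' ; python3 go.py 631.5,78.1,43.2,.067;  python3 - <<'E'
from h import *
for n in("top","scene"): cv2.imwrite(f"pics/{n}5.png",manip.camera(n)[:,:,::-1])
S=cv2.imread('pics/scene5.png')
crops(S,[(195,170,130,100)],6,'pics/v5.png')
E
```

```text
clock: 26.3
eef_pos: [632.7, 75.6, 113.5]
eef_rot: [3.141, 0.0, 0.063]
wrist_force: [0.3, 0.6, -1.0]
finger_gap: 15.9
finger_force: 30.0
clock: 26.9
eef_pos: [631.6, 78.8, 84.4]
eef_rot: [3.142, -0.001, 0.068]
wrist_force: [-0.0, -0.9, -1.5]
finger_gap: 15.9
finger_force: 30.0
t 26.9 pos [631.6  78.8  84.4] yaw 0.068 j [ 0.07  0.62  1.38 -0.    1.14  1.57] gap 15.9
631.5,78.1,43.2,.067 [-0.02  0.07  4.12] roll 0.01
```

View pics/v5.png

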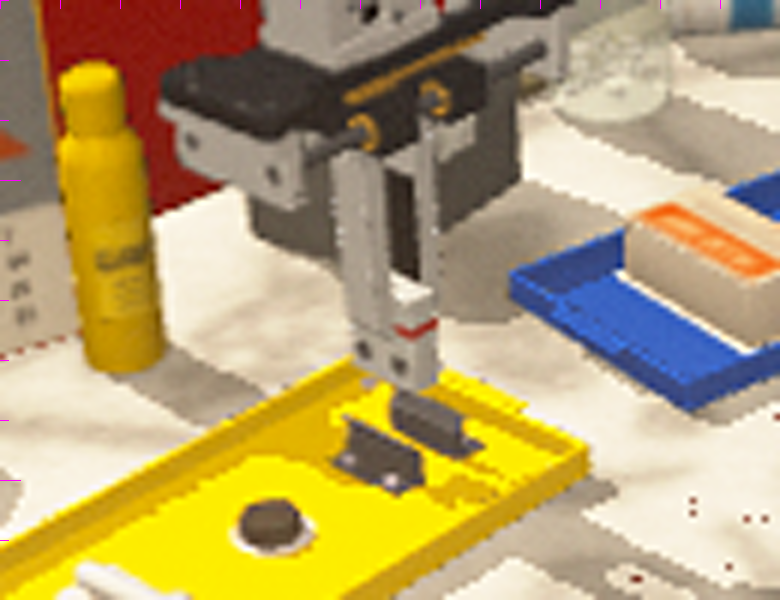

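The spacer hangs over the guides, upright, its lower edge at (355..438, 362..390) and the guide tops at (345..465, 390..460). I'll lower it, watching the force.

```bash
python3 -m creep '[[-0.85,[0,0.06,0.5],0],[-0.85,[0,0.06,1],0],[-0.85,[0,0.06,1.5],0],[-0.85,[0,0.06,1.9],0],[-0.85,[0,0.06,2.3],0],[-0.85,[0,0.06,2.6],0],[-0.85,[0,0.06,2.6],0],[-0.85,[0,0.06,2.6],0]]' ; python3 go.py 631.5,78.1,43.2,.067
```

```text
clock: 27.8
eef_pos: [631.6, 77.7, 58.0]
eef_rot: [-3.142, -0.0, 0.067]
wrist_force: [-0.8, 0.4, 0.0]
finger_gap: 15.7
finger_force: 30.0
t 27.8 pos [631.6  77.7  58. ] yaw 0.067 j [0.06 0.65 1.4  0.   1.09 1.57] gap 15.7
631.5,78.1,43.2,.067 [-0.01 -0.04  1.48] roll -0.0
```

```bash
python3 -m creep '[[-0.85,[0,-0.03,0.3],0],[-0.85,[0,-0.03,0.6],0],[-0.85,[0,-0.03,0.9],0],[-0.85,[0,-0.03,1.2],0],[-0.85,[0,-0.03,1.2],0],[-0.85,[0,-0.03,1.2],0]]' ; python3 go.py 631.5,78.1,43.2,.067
```

```text
clock: 28.4
eef_pos: [631.5, 78.0, 45.9]
eef_rot: [3.142, 0.0, 0.067]
wrist_force: [-0.4, -0.0, -0.3]
finger_gap: 15.4
finger_force: 30.0
t 28.4 pos [631.5  78.   45.9] yaw 0.067 j [ 0.07  0.67  1.41 -0.    1.07  1.57] gap 15.4
631.5,78.1,43.2,.067 [-0.   -0.01  0.27] roll -0.0
```

```bash
python3 -m creep '[[-0.85,[0,0,0.1],0],[-0.85,[0,0,0.2],0],[-0.85,[0,0,0.3],0],[-0.85,[0,0,0.35],0],[-0.85,[0,0,0.35],0],[-0.85,[0,0,0.35],0]]' ; python3 go.py 631.5,78.1,43.2,.067
```

```text
clock: 29.0
eef_pos: [631.6, 78.0, 43.2]
eef_rot: [3.142, -0.0, 0.067]
wrist_force: [-3.7, -0.7, 7.3]
finger_gap: 15.5
finger_force: 30.0
t 29.0 pos [631.6  78.   43.2] yaw 0.067 j [ 0.07  0.67  1.41 -0.    1.06  1.57] gap 15.5
631.5,78.1,43.2,.067 [-0.01 -0.01  0.  ] roll 0.0
```

Seated on the floor. Release, rise and back off, then look.

```bash
python3 -m creep '[[-0.4,[0,0,0],0],[-0.4,[0,0,0],0],[-0.4,[0,0,0],0],[-0.4,[0,0,-1],0],[-0.4,[0,0,-3],0],[-0.4,[0,0,-6],0],[-0.4,[0,0,-9],0],[-0.4,[-3,0,-10],0],[-0.4,[-7,0,-10],0],[-0.4,[-11,0,-10],0],[-0.4,[-15,0,-10],0],[-0.4,[-19,0,-10],0]]'; python3 -m creep '[[-0.4,[-4,4,0],0],[-0.4,[-4,8,0],0],[-0.4,[-4,12,0],0],[-0.4,[-4,16,0],0],[-0.4,[-4,16,0],0]]'; python3 - <<'E'
from h import *
for n in("top","scene"): cv2.imwrite(f"pics/{n}6.png",manip.camera(n)[:,:,::-1])
T=cv2.imread('pics/top6.png');S=cv2.imread('pics/scene6.png')
a=cv2.resize(T[155:225,190:320],None,fx=6,fy=6,interpolation=2)[:, :780]
b=cv2.resize(S[215:295,185:275],None,fx=2.2,fy=2.2,interpolation=2)
c=cv2.resize(S[215:260,235:280],None,fx=3.9,fy=3.9,interpolation=2)
d=cv2.resize(T[150:300,150:490],None,fx=1.2,fy=1.17,interpolation=2)
row=np.zeros((176,780,3),np.uint8)
for im,x in((b,0),(c,200),(d,376)):
    im=im[:176,:780-x]; row[:im.shape[0],x:x+im.shape[1]]=im
cv2.imwrite('pics/v6.png',np.vstack([a,row]))
E
```

```text
clock: 30.2
eef_pos: [440.4, 65.2, 143.0]
eef_rot: [-3.142, -0.001, 0.067]
wrist_force: [0.9, 0.5, 0.1]
finger_gap: 28.5
finger_force: 0.0
clock: 30.7
eef_pos: [413.0, -100.4, 143.3]
eef_rot: [3.141, -0.001, 0.063]
wrist_force: [-0.9, 0.7, 0.8]
finger_gap: 27.9
finger_force: 0.0
```

View pics/v6.png

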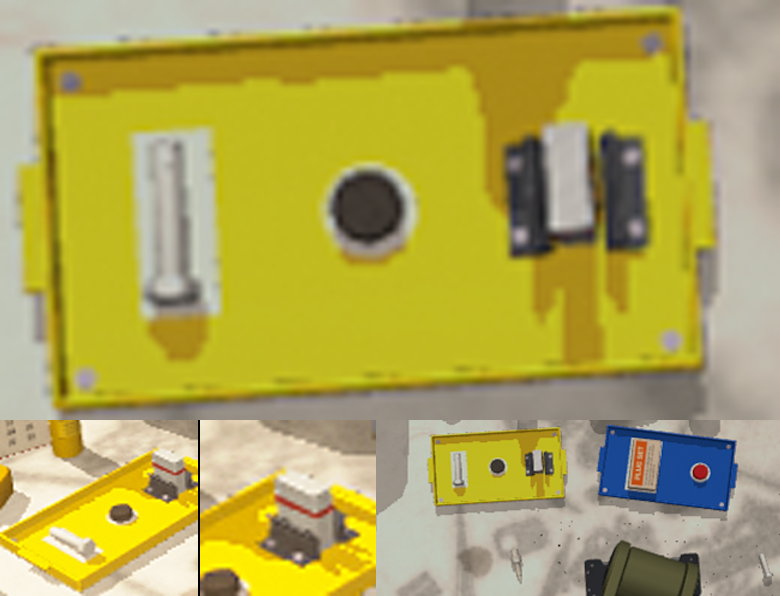

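All five pieces are placed: spacer upright between the guides, bolt and grommet on their patches, distractors untouched. The spacer's ends may be 2 mm or so too far in x, so I'll check with a zoomed overlay of the ideal outlines.

```bash
python3 - <<'E'
from h import *
from fit import comps,white
T=cv2.imread('pics/top6.png');S=cv2.imread('pics/scene6.png');T0=cv2.imread('pics/top0.png')
for nm,I,x,y,w,h in(('top',T,262,162,50,45),('scene',S,235,205,50,45)):
    im=cv2.resize(I[y:y+h,x:x+w],None,fx=8,fy=8,interpolation=2); pl=im.copy()
    cx,cy,w_=632.1,79.2,.067
    if nm=='scene': cx,cy=cx-1.5,cy-3.5
    R=lambda o:(cx-np.sin(w_)*o,cy+np.cos(w_)*o)
    draw(im,nm,box(cx,cy,w_,40,16,4,50),x,y,8,(255,0,255))
    for o in(-11.75,11.75): draw(im,nm,box(*R(o),w_,44,3.5,4,25),x,y,8,(255,255,0))
    cv2.imwrite(f'ov_{nm}.png',np.hstack([pl,im])[:,:800])
cv2.imwrite('pics/v7.png',cv2.resize(np.vstack([cv2.imread('ov_top.png'),cv2.imread('ov_scene.png')]),(660,594),interpolation=cv2.INTER_AREA))
E
```

```text
(no output)
```

View pics/v7.png

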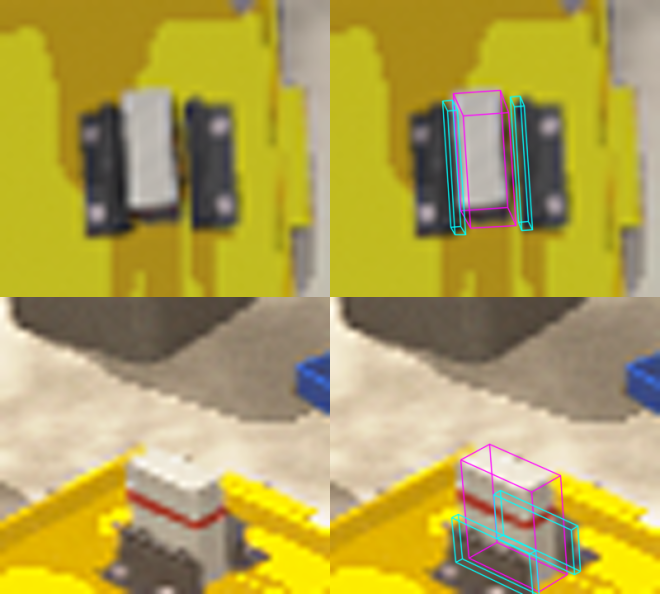

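In the top overlay, the spacer and guides match the ideal outlines to about 1 mm: spacer top corners at (452,93) and (500,88) against modelled (454,94) and (501,91). So the ends are even and nothing needs fixing.

```bash
python3 -c "
from cell import manip
print(manip.sign_off())"
```

```text
the job is handed in; nothing more can be done
None
```

Both kits are made up and handed in at about 31 s: carton and red cap in the blue tray, long bolt, grommet and spacer in the yellow one. Camera checks showed each piece on its patch and the spacer seated between the guides with ends even to about 1 mm; the short bolt and old plug were not touched.

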